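# Lock the filter cartridge into the coolant unit's bayonet socket

### The job

Fit the orange-capped filter cartridge into the round bayonet socket of the blue coolant unit: feel for the entry slots with the two ears, press it in against the spring, twist it clockwise (seen from above) about a quarter turn to the end of its travel and let the spring lift it into the lock, then let go. Be gentle with the plastic: press and twist with light hand force only, never more than 70 N between cartridge and unit. Leave everything else on the bench where it is.

Things in the scene. Friction and masses are not known exactly. Their poses are not given: they have to be found in the camera images.
- cartridge: Filter cartridge, 67 mm tall, about 0.12 kg, standing upright on the bench at first. Origin: centre of its underside, z up its axis. White round body, 40 mm diameter (nose narrows to 34 mm over the lowest 5 mm), up to z = 41 mm, then an orange cap. Two ears along its own +x and -x. Half a turn makes no difference.
- cap_top (a point): Centre of the top of the cartridge's round fluted orange cap: 47 mm diameter, 26 mm high (41 to 67 mm above the underside). The place to grip, at any yaw. Two white dashes on its top lie over the two ears.
- ear (a point): Middle of the part of the cartridge's +x ear that stands out; a like ear points to -x. Each is 8 mm wide (along y), 5 mm high (16 to 21 mm above the cartridge's underside) and reaches 27 mm from the axis.
- socket: Coolant unit, fixed to the bench: blue block 130 (x) x 120 (y) x 52 mm, two brass hose barbs on its +x side. Origin: centre of its underside, z up. A light grey collar of 77 mm diameter stands on it, coaxial with z, top 60 mm above the bench. The collar is clamped fast at an unknown angle: its slot line lies within 0.70 rad either way of the block's x axis.
- mouth (a point): Centre of the collar's bore (42.4 mm diameter) at its top face, 60 mm above the bench. The lip is 8 mm thick with two entry slots half a turn apart for the ears, 11.8 mm wide, each between two white lines: see them or feel for them, no angle is given. With the ears resting on the lip the cartridge's underside is 44 mm above the bench.
- lip_underside (a point): On the axis, level with the lip's underside, 52 mm above the bench. Below it the ears turn clockwise only (from above), to a solid end stop. 76 degrees (1.33 rad) from each slot, under a red dot, the underside has a lock pocket 3 mm deep, 10.6 mm wide; the end stop is its far side. The ears clear the lip when the cartridge's underside is below 31 mm.
- spring_seat (a point): Top of the black sprung disc in the bore, at rest, 38 mm above the bench: the cartridge's underside rests on it here when its ears are in the slots, not yet pressed. The spring starts at 3 N, gives way 10 mm at 0.9 N per mm (12 N at the end) and is then solid, with the cartridge's underside at 28 mm.
- locked_height (a point): On the axis, 34 mm above the bench: where the centre of the cartridge's underside is when the spring has lifted the ears into the lock pockets.
- dish_tesserae: small round dish with coloured tesserae, 69 mm across, 18 mm tall; bystander; origin at the centre of its underside.
- spectacles_1: dark red spectacles, 141 x 142 x 42 mm; bystander; origin at the centre of its underside.
- wheel_nippers: pliers-like nippers with turquoise handles, 185 x 70 x 16 mm; bystander; origin at the centre of its underside.
- glass_offcut_1: green glass offcut, 42 x 65 x 8 mm; bystander; origin at the centre of its underside.
- tile_3: light blue glass tile, 25 x 25 x 8 mm; bystander; origin at the centre of its underside.
Things that resemble listed ones, but are neither listed nor needed, are in the scene too. What is meant by the cartridge is not pink, and is the larger of those in its own colour.

How it is judged (in metres and radians):
On the way:
1. the cartridge is pressed in against its spring until the ears are under the lip (z of cartridge in the frame of socket below 0.0315 m and horizontal distance between cartridge and mouth below 0.004 m), for 0.05 s.
At the end, for the whole second after the job is handed in: The cartridge is released and at rest, locked in the socket: upright within 0.08 rad, within 4 mm of the bore's axis, its underside 32.3 to 35.8 mm above the bench, that is, sprung up into the lock pockets (z of cartridge in the frame of socket between 0.0323 and 0.0358 m and horizontal distance between cartridge and mouth below 0.004 m and angle between cartridge's own z axis and vertical below 0.08 rad and linear speed of cartridge below 0.01 m/s); the robot touches nothing.
It fails at once if more than 70 N between cartridge and coolant unit (contact force between cartridge and socket above 70 N).
It fails at once if a bystander is shifted by more than 20 mm (distance of any of dish_tesserae, spectacles_1, wheel_nippers, glass_offcut_1, tile_3 from where it was at the start of the episode above 0.02 m).
It also fails if it takes over 72 s, if anything falls off the work surface, if the arm or the gripper's body presses on something with over 40 N, if the wrist force passes 120 N, or if a joint passes its speed limit or range.

### The arm

A 6-joint arm with a two-finger parallel gripper is mounted at the origin on a cart in front of the work surface, level with it; the furniture and walls round the work are solid. World frame = base frame: x ahead of the robot, y to its left, z up, the work surface at z = 0. Lengths are in mm, angles in rad, forces in N, time in s.
With the tool pointing down it reaches from about 400 to 825 mm from the base axis. Payload 7 kg.
Tool frame: the origin (TCP) lies at the very end of the fingers, on their centre line; the grasp point (between the pads) lies 19 mm behind it; z points along the fingers, y is the line along which they close (so a half turn about z gives the same grasp; the last joint's range is limited). The gripper opens to 85 mm and grips with 20 to 120 N. Pads are 22 mm wide; open, the fingers measure 114 mm over their backs; the gripper's body (76 mm by 85 mm) begins 54 mm behind the grasp point. The pads swing forward as they close: fully open they stand 13 mm farther back than shut.
Start: joints at [1.564, 0.359, 0.012, 0, -1.224, -0.288], TCP at [196.129, 645.855, 231.302] pointing down, gripper open.
Joint ranges: [-3.07, 3.07], [-1.43, 2.12], [-1.02, 1.25], [-3.03, 1.67], [-3.05, -0], [-3.03, 3.03]. Speed limits (rad/s): [2.39, 2.39, 3.01, 3.14, 3.14, 3.14].

### API

Orientations are given as a rotation vector (axis times angle).
In Python, from plant import robot gives the robot as it stands.
- The arm moves only by the tool carry_out, never from a script. Its argument "motion" is a list of rows, each an object of numbers: "tx", "ty", "tz": the shift along the tool's x, y, z in cm; "spin": the turn about the tool's z in degrees. In form: [{"tx": .., "ty": .., "tz": .., "spin": ..}, ...]. A call has 1 to 5 rows; each row shifts and turns the commanded pose from where the row before left it, along the tool's axes as they then stand; what a row does not reach is not made up. A row lasts 1/8 s, in which the tool goes at most 62.5 mm and 10.7 degrees, less where a joint would pass 70% of its speed; a pose out of reach is approached as far as the arm can. A call with a gripper value outside its range is refused whole. "fingers" is the finger opening in cm, from 0 to 8.54, set as the call begins (left out, the last holds). The fingers move at their own pace and stop on an object; the grip force is fixed at half the most. Time passes only in rows, so rows that do not move let the fingers close. It gives the time, the measured TCP pose, the force, the opening and the grip force at its end, in the units of the state.
- robot.get_state(): the state, without advancing time (a new reading comes with each control period).
- robot.get_image(name): name is "scene" or "top" or "wrist"; returns a dict with "frame" (480x640x3 uint8, red, green, blue), "vertical_fov" (degrees; the focal length in pixels is half the picture's height over the tangent of half this angle, whatever the lens; pixels are square), "cx", "cy" (the principal point, pixels), "view" (4x4, takes a point from world to camera coordinates). Camera axes: x right, y down, z forward; pixel columns grow to the right and rows downward; lengths in mm; the calibration is good to about 2 mm. The wrist camera is an equidistant fisheye: a pixel r from the principal point sees the ray r / f radians off the axis. A picture is of the moment at which its call begins. There is no depth.
- robot.sign_off(): hands the job in; it is judged then, once.
The state is a dict: "time_s": time; "qpos": joint angles; "joint_vel": joint speeds; "effort": joint torques, N m; "tcp_pos": TCP position; "ee_rot": TCP orientation; "contact_force": force on the tool from outside, world axes, zero at the start; "torque": the same for the moment, N m; "width": finger opening in mm; "grip_force": force on a finger pad.
Only numpy, scipy, OpenCV 4.12 (cv2) and the standard library are available. Lean on these libraries where they do the work, as an engineer would, in place of code of your own. Each camera call takes 0.05 s, during which the arm holds its last target. There are 200 camera calls.

## Working session

There is one attempt and no reset: what is moved stays moved. The work goes in short steps, Python scripts to look and compute and a tool call to move; the robot and the scene stay as the last step left them, time stands still between calls to the robot, and variables do not carry over. Pictures are saved under pics/ and viewed, at most 10 in all, crops included, and the job is handed in when it is done.

Besides the shell and the picture viewer there is one more tool, called after "Request:" as name(argument=value, ...) on one line, values as JSON. carry_out: Moves the arm, as the interface text tells. Its arguments: {"type":"object","properties":{"motion":{"type":"array"},"fingers":{"type":"number"}},"required":["motion"]}

```bash
mkdir -p pics
cat > h.py <<'E'
import numpy as np, cv2
from plant import robot
def snap(n,f):
    im=robot.get_image(n); cv2.imwrite('pics/'+f,im['frame'][:,:,::-1]); np.savez('pics/'+f[:-4]+'.npz',**{k:np.array(v) for k,v in im.items()}); return im
def ray(im,u,v,z,fish=False):
    f=240/np.tan(np.radians(float(im['vertical_fov']))/2)
    x,y=u-float(im['cx']),v-float(im['cy'])
    if fish:
        r=np.hypot(x,y); t=r/f; d=np.array([x/r*np.sin(t),y/r*np.sin(t),np.cos(t)])
    else: d=np.array([x/f,y/f,1.])
    V=np.array(im['view']); R=V[:3,:3]; o=-R.T@V[:3,3]; d=R.T@d
    return o+d*(z-o[2])/d[2]
E
python3 - <<'E'
from h import *
a=snap('top','t0.png')
b=snap('scene','s0.png')
for i in (a,b): print(i['vertical_fov'],i['cx'],i['cy'],np.round(i['view'],3).tolist())
print(robot.get_state())
E
```

```text
53.90540527429986 327.63830745033306 241.65701163754366 [[0.006, -1.0, 0.006, -138.191], [-0.979, -0.007, -0.203, 591.595], [0.203, -0.005, -0.979, 785.588], [0.0, 0.0, 0.0, 1.0]]
53.970822008863394 316.96413761670743 243.64884606113895 [[0.489, -0.872, -0.018, -387.485], [-0.347, -0.175, -0.922, 260.127], [0.8, 0.457, -0.388, 475.011], [0.0, 0.0, 0.0, 1.0]]
{'time_s': 0.1, 'qpos': array([ 1.56408924e+00,  3.59292370e-01,  1.11612673e-02, -3.03195879e-04,
       -1.22409593e+00, -2.88087142e-01]), 'joint_vel': array([ 0.00183252, -0.00173266,  0.0019432 ,  0.00327998,  0.00012637,
        0.00083102]), 'effort': array([-2.07903940e-03, -5.84761190e+01,  2.94113731e+01,  6.95487633e+00,
       -3.06268848e-03,  1.31663725e-05]), 'tcp_pos': array([196.02710986, 645.46507107, 230.4778335 ]), 'ee_rot': array([ 3.10606286e+00, -4.61333178e-01, -1.28184967e-04]), 'contact_force': array([-0.37670034,  0.37196266, -0.1576244 ]), 'torque': array([0.00751098, 0.02413581, 0.02529926]), 'grip_force': 0.0, 'width': 85.51431216693864}
```

View pics/t0.png

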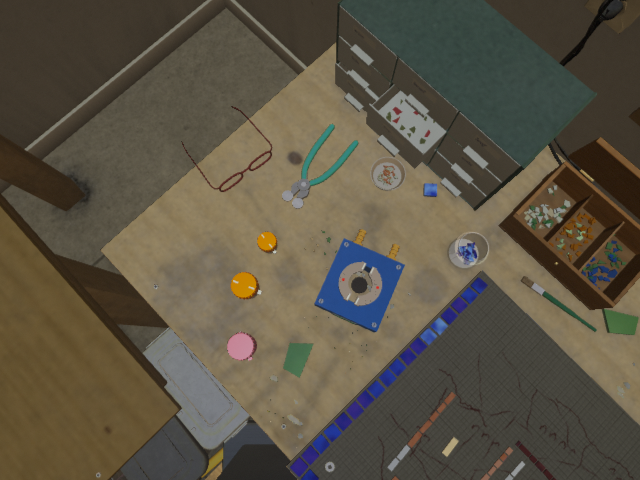

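View pics/s0.png

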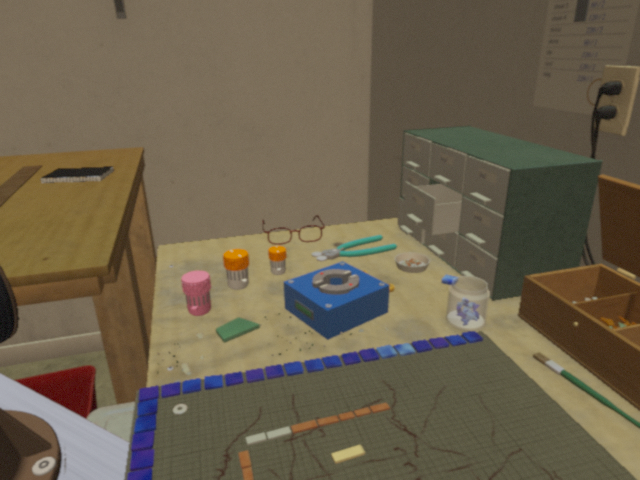

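The top image shows two orange caps, at (244,285) and (267,241), and a pink one at (240,346). (244,285) fits, since it is the larger orange one. The collar is at (360,284). I'll enlarge these to confirm.

Run:
```python
import cv2,numpy as np
a=cv2.imread('pics/t0.png')
c1=cv2.resize(a[225:325,215:295],None,fx=5,fy=5,interpolation=cv2.INTER_CUBIC)
c2=cv2.resize(a[259:309,335:385],(500,500),interpolation=cv2.INTER_CUBIC)
o=np.zeros((500,800,3),np.uint8);o[:, :300]=c1[:,50:350];o[:,300:]=c2
cv2.imwrite('pics/c0.png',o)
```

```text
(no output)
```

View pics/c0.png

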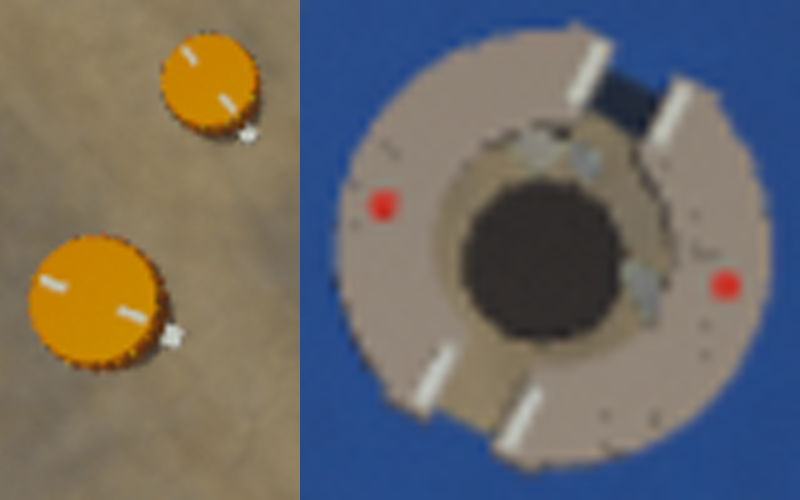

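The crop confirms it: cap centre (243.8,285.0), dashes at (235.6,281.8) and (251.4,288.0). It is the larger of the two orange ones, with one ear showing at the lower right. Collar: centre (360.4,283.6), slot ends (368.1,268.2) and (352.7,299.0), red dots (343.4,279.6) and (377.5,287.6).

Run:
```python
from h import *
from scipy.spatial.transform import Rotation as R
im=np.load('pics/t0.npz')
P=lambda u,v,z: ray(im,u-.45,v-.45,z)
cap=P(243.8,285,67);d=P(251.4,288,67)-P(235.6,281.8,67)
m=P(360.4,283.6,60);s=P(368.1,268.2,60)-P(352.7,299,60); r=P(377.5,287.6,60)-P(343.4,279.6,60)
an=lambda d:np.degrees(np.arctan2(d[1],d[0]))
print(cap,an(d),m,an(s),an(r), P(267,241.3,50))
e=robot.get_state(); M=R.from_rotvec(e['ee_rot']).as_matrix(); t=e['tcp_pos']
print(M.round(3)); print(M.T@(cap-t)/10)
print('toolx yaw',an(M[:,0]),'y',an(M[:,1]))
```

```text
[513.70769639  12.63340108  67.        ] -110.82446931215024 [ 518.40817104 -191.61112794   60.        ] -26.77533980376256 -102.87900832634423 [595.49892272 -23.15327432  50.        ]
[[ 0.957 -0.291 -0.   ]
 [-0.291 -0.957 -0.001]
 [ 0.     0.001 -1.   ]]
[48.78723962 51.29442459 16.42881775]
toolx yaw -16.89637419055872 y -106.89638528006788
```

Run:
```python
from h import *
i=snap('wrist','w0.png'); print(i['vertical_fov'],i['cx'],i['cy'],np.round(i['view'],3).tolist())
t=np.load('pics/t0.npz')
for z in (0,150,300): print(z,ray(t,180,408,z),ray(t,0,200,z))
```

```text
65.70646984690485 323.04680863679994 243.4366030728094 [[-0.29, -0.957, 0.002, 674.051], [-0.921, 0.28, 0.271, -35.674], [-0.26, 0.077, -0.963, 380.047], [0.0, 0.0, 0.0, 1.0]]
0 [298.85232904 128.19055849   0.        ] [683.45692761 505.99614701   0.        ]
150 [319.36931182  84.70491233 150.        ] [639.16704799 398.8492891  150.        ]
300 [339.8862946   41.21926617 300.        ] [594.87716838 291.7024312  300.        ]
```

View pics/w0.png

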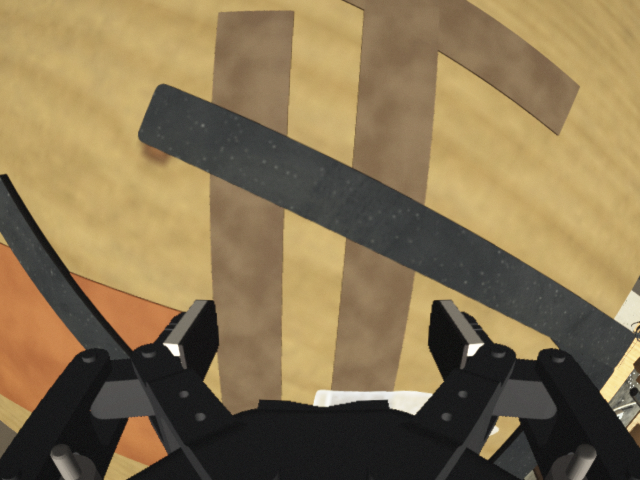

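The wrist view shows the gripper over the side table, with a dark strip from (150,110) to (620,350) lying on it and nothing standing in the way. I'll raise the tool and cross to the cartridge.

Request:
carry_out(motion=[{"tz": -5}, {"tx": 4.1, "ty": 4.3}, {"tx": 4.1, "ty": 4.3}, {"tx": 4.1, "ty": 4.3}, {"tx": 4.1, "ty": 4.3}], fingers=8.5)

```text
validation failed for argument at $.mo...
```

Request:
carry_out(motion=[{"tx": 4.1, "ty": 4.3}, {"tx": 4.1, "ty": 4.3}, {"tx": 4.1, "ty": 4.3}, {"tx": 4.1, "ty": 4.3}, {"tx": 4.1, "ty": 4.3}])

```text
validation failed for argument at $.mo...
```

Request:
carry_out(motion=[{"tx": 4.1, "ty": 4.3}, {"tx": 3.7, "ty": 4.0}, {"tz": 3}, {"tz": 0}, {"tz": 0}])

```text
validation failed for argument at $.mo...
```

```bash
cat >> h.py <<'E'
from scipy.spatial.transform import Rotation as R
def rel(p):
    e=robot.get_state(); M=R.from_rotvec(e['ee_rot']).as_matrix()
    print(e['time_s'],e['tcp_pos'].round(2),'yawx',np.degrees(np.arctan2(M[1,0],M[0,0])).round(2),'tilt',M[:2,2].round(4),'q6',e['qpos'][[0,5]].round(3),'F',e['contact_force'].round(1),'w',e['width'],'g',e['grip_force'])
    print('rel cm',(M.T@(np.array(p)-e['tcp_pos'])/10).round(3))
E
python3 - <<'E'
from h import *
rel([513.7,12.6,38]); i=snap('wrist','w1.png')
E
```

```text
0.15 [196.03 645.52 230.59] yawx -16.89 tilt [-0.0002 -0.0013] q6 [ 1.564 -0.288] F [ 0.8  0.6 -0.2] w 85.2794619063275 g 0.0
rel cm [48.786 51.305 19.331]
```

View pics/w1.png

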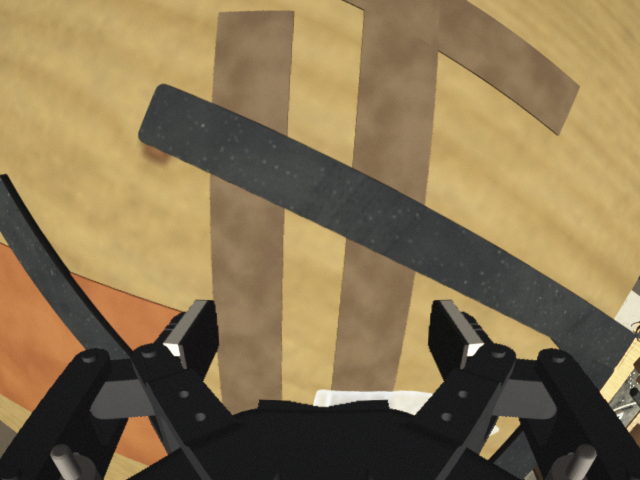

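The moves were refused and the picture is unchanged, so each row probably needs all four keys.

Request:
carry_out(motion=[{"tx": 0, "ty": 0, "tz": -5, "spin": 0}, {"tx": 4.1, "ty": 4.3, "tz": 0, "spin": 0}, {"tx": 4.1, "ty": 4.3, "tz": 0, "spin": 0}, {"tx": 4.1, "ty": 4.3, "tz": 0, "spin": 0}, {"tx": 4.1, "ty": 4.3, "tz": 0, "spin": 0}], fingers=8.5)

```text
time_s: 0.82
tcp_pos: [303.6, 431.8, 281.3]
ee_rot: [-3.107, 0.461, -0.0]
contact_force: [1.3, 0.1, 0.6]
width: 84.9
grip_force: 0.0
```

Request:
carry_out(motion=[{"tx": 4.1, "ty": 4.3, "tz": 0, "spin": 0}, {"tx": 4.1, "ty": 4.3, "tz": 0, "spin": 0}, {"tx": 4.1, "ty": 4.3, "tz": 0, "spin": 0}, {"tx": 4.1, "ty": 4.3, "tz": 0, "spin": 0}, {"tx": 4.1, "ty": 4.3, "tz": 0, "spin": 0}])

```text
time_s: 1.45
tcp_pos: [437.2, 166.5, 281.6]
ee_rot: [-3.107, 0.461, -0.001]
contact_force: [1.9, 1.1, 0.3]
width: 85.1
grip_force: 0.0
```

Request:
carry_out(motion=[{"tx": 4.1, "ty": 4.3, "tz": 0, "spin": 0}, {"tx": 4.1, "ty": 4.3, "tz": 0, "spin": 0}, {"tx": 3.7, "ty": 4.0, "tz": 0, "spin": 0}, {"tx": 0, "ty": 0, "tz": 5, "spin": 0}, {"tx": 0, "ty": 0, "tz": 0, "spin": 0}])

```text
time_s: 2.08
tcp_pos: [511.7, 11.8, 228.2]
ee_rot: [3.104, -0.464, -0.01]
contact_force: [0.0, 0.1, 1.1]
width: 85.1
grip_force: 0.0
```

Run:
```python
from h import *
rel([513.7,12.6,38]); i=snap('wrist','w2.png')
```

```text
2.075 [511.68  11.82 228.18] yawx -17.01 tilt [-0.007  -0.0018] q6 [0.406 0.868] F [0.  0.1 1.1] w 85.07613085362762 g 0.0
rel cm [ 0.287 -0.205 19.016]
```

View pics/w2.png

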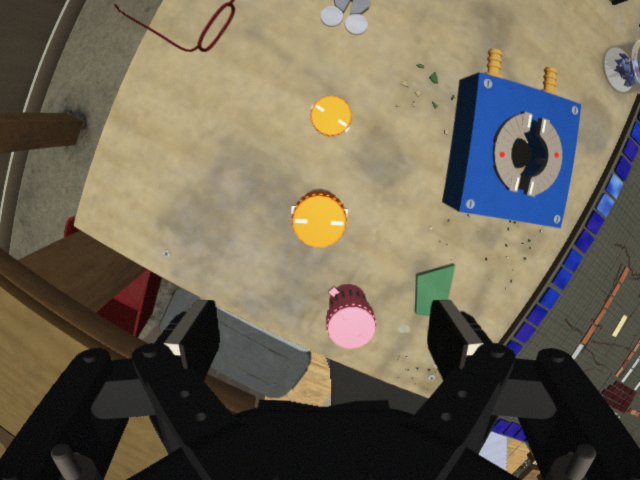

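Wrist view: the target cap is at (319.5,220.5), the small orange one at (331,116), pink at (351,327), and the collar centre at about (528,154).

Run:
```python
from h import *
i=np.load('pics/w2.npz')
for u,v,z in((319.5,220.5,67),(331,116,55),(351,327,67),(528.5,154,60),(300,221.5,67),(336.5,223,67)): print(ray(i,u,v,z,True).round(1))
rel([513.7,12.6,38])
```

```text
[514.   13.5  67. ]
[594.7 -21.3  55. ]
[409.   15.3  67. ]
[ 518.5 -189.7   60. ]
[518.   29.4  67. ]
[5.077e+02 5.000e-01 6.700e+01]
2.125 [513.22  12.6  230.74] yawx -16.91 tilt [-0.003  -0.0015] q6 [0.408 0.868] F [0.2 0.1 1.2] w 84.80650781218131 g 0.0
rel cm [ 0.092 -0.059 19.274]
```

Request:
carry_out(motion=[{"tx": 0.05, "ty": -0.05, "tz": 5, "spin": 0}, {"tx": 0, "ty": 0, "tz": 5, "spin": 0}, {"tx": 0, "ty": 0, "tz": 4, "spin": 0}, {"tx": 0, "ty": 0, "tz": 3, "spin": 0}, {"tx": 0, "ty": 0, "tz": 2.2, "spin": 0}])

```text
time_s: 2.75
tcp_pos: [516.1, 15.1, 40.1]
ee_rot: [-3.108, 0.457, -0.003]
contact_force: [0.3, 0.1, 0.1]
width: 84.7
grip_force: 0.0
```

Request:
carry_out(motion=[{"tx": 0, "ty": 0, "tz": 0, "spin": 0}, {"tx": 0, "ty": 0, "tz": 0, "spin": 0}, {"tx": 0, "ty": 0, "tz": 0, "spin": 0}, {"tx": 0, "ty": 0, "tz": 0, "spin": 0}, {"tx": 0, "ty": 0, "tz": 0, "spin": 0}], fingers=4)

```text
time_s: 3.38
tcp_pos: [516.3, 14.4, 41.5]
ee_rot: [-3.106, 0.46, -0.006]
contact_force: [-1.1, 1.0, 5.5]
width: 45.1
grip_force: 60.7
```

Request:
carry_out(motion=[{"tx": 0, "ty": 0, "tz": 0, "spin": 0}, {"tx": 0, "ty": 0, "tz": 0, "spin": 0}, {"tx": 0, "ty": 0, "tz": 0, "spin": 0}, {"tx": 0, "ty": 0, "tz": 0, "spin": 0}, {"tx": 0, "ty": 0, "tz": 0, "spin": 0}])

```text
time_s: 4.0
tcp_pos: [516.3, 14.4, 41.5]
ee_rot: [-3.106, 0.46, -0.006]
contact_force: [-0.9, 1.4, 5.9]
width: 45.8
grip_force: 60.7
```

Run:
```python
from h import *
rel([513.8,13,38])
```

```text
4.0 [516.29  14.36  41.49] yawx -16.85 tilt [0.0038 0.0014] q6 [0.408 0.868] F [-0.9  1.4  5.9] w 45.75723725749769 g 60.69553256034851
rel cm [-0.2    0.203  0.348]
```

Request:
carry_out(motion=[{"tx": 0, "ty": 0, "tz": -1, "spin": 0}, {"tx": 0, "ty": 0, "tz": -4, "spin": 0}, {"tx": 0, "ty": 0, "tz": -5, "spin": 0}, {"tx": 0, "ty": 0, "tz": 0, "spin": 9}, {"tx": 0, "ty": 0, "tz": 0, "spin": 9.5}])

```text
time_s: 4.62
tcp_pos: [515.0, 13.7, 141.4]
ee_rot: [-2.989, 0.962, -0.003]
contact_force: [0.0, -0.1, -1.8]
width: 45.6
grip_force: 61.9
```

Request:
carry_out(motion=[{"tx": 0, "ty": 0, "tz": 0, "spin": 9.5}, {"tx": 0, "ty": 0, "tz": 0, "spin": 9.5}, {"tx": 0, "ty": 0, "tz": 0, "spin": 9.5}, {"tx": 0, "ty": 0, "tz": 0, "spin": 9.5}, {"tx": 0, "ty": 0, "tz": 0, "spin": 9.5}])

```text
time_s: 5.25
tcp_pos: [514.7, 13.5, 140.5]
ee_rot: [-2.349, 2.085, -0.001]
contact_force: [-0.4, -0.3, -0.2]
width: 45.2
grip_force: 61.9
```

Request:
carry_out(motion=[{"tx": 0, "ty": 0, "tz": 0, "spin": 9.5}, {"tx": 0, "ty": 0, "tz": 0, "spin": 9.5}, {"tx": 0, "ty": 0, "tz": 0, "spin": 9.5}, {"tx": 0, "ty": 0, "tz": 0, "spin": 2.1}, {"tx": 0, "ty": 0, "tz": 0, "spin": 0}])

```text
time_s: 5.88
tcp_pos: [514.7, 13.5, 139.9]
ee_rot: [-1.726, 2.624, -0.0]
contact_force: [-0.1, 0.4, -0.9]
width: 45.6
grip_force: 62.0
```

Run:
```python
from h import *
rel([518.45,-190.7,138])
```

```text
5.875 [514.69  13.55 139.9 ] yawx -113.34 tilt [0.0006 0.0002] q6 [ 0.408 -0.815] F [-0.1  0.4 -0.9] w 45.62623668537138 g 61.95634961128235
rel cm [18.604 -8.437  0.185]
```

Request:
carry_out(motion=[{"tx": 4.7, "ty": -2.1, "tz": 0, "spin": 0}, {"tx": 4.7, "ty": -2.1, "tz": 0, "spin": 0}, {"tx": 4.7, "ty": -2.1, "tz": 0, "spin": 0}, {"tx": 4.7, "ty": -2.14, "tz": 0, "spin": 0}, {"tx": 0, "ty": 0, "tz": 0, "spin": 0}])

```text
time_s: 6.5
tcp_pos: [516.6, -195.5, 139.2]
ee_rot: [1.721, -2.628, -0.0]
contact_force: [0.2, 1.2, -1.4]
width: 45.0
grip_force: 62.0
```

Run:
```python
from h import *
i=snap('wrist','w3.png');j=snap('top','t3.png');k=snap('scene','s3.png')
rel([518.45,-190.7,138])
a=i['frame'][180:480,170:470,::-1];b=cv2.resize(j['frame'][244:324,320:400,::-1],(400,400));b=b[:300]
b=cv2.resize(j['frame'][249:314,325:390,::-1],(300,300),interpolation=cv2.INTER_CUBIC)
c=cv2.resize(k['frame'][180:330,270:400,::-1],(520,600),interpolation=cv2.INTER_CUBIC)
o=np.zeros((600,800,3),np.uint8); o[:300,:280]=a[:,:280];o[300:,:280]=b[:,:280];o[:,280:]=c
cv2.imwrite('pics/c3.png',o)
```

```text
6.65 [ 516.94 -192.43  139.29] yawx -113.44 tilt [-0.0002  0.0001] q6 [-0.001 -0.408] F [ 0.4  0.2 -1.4] w 45.343404409044496 g 61.97808265686035
rel cm [-0.219 -0.069  0.129]
```

View pics/c3.png

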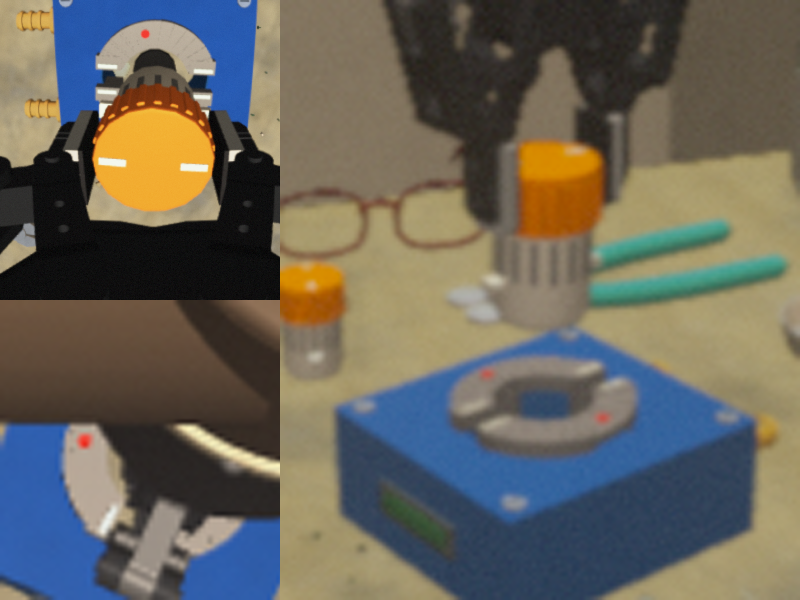

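Wrist crop: the dashes on the held cap are at (282,342) and (364,348). The slot centres are at about (283,259) and (373,263). The scene crop shows the cartridge upright above the collar.

Run:
```python
from h import *
i=np.load('pics/w3.npz')
z=164.8
an=lambda d:np.degrees(np.arctan2(d[1],d[0]))
P=lambda u,v,z: ray(i,u,v,z,True)
a,b=P(282,342,z),P(364,348,z); print('cap',(a+b)/2,an(a-b))
a,b=P(263,334,z),P(385,334,z); print('cap w',(a+b)/2,a-b)
a,b=P(283,259,60),P(373,263,60); print('mouth',(a+b)/2,an(a-b),np.linalg.norm(a-b))
rel([518.45,-190.7,138])
cv2.imwrite('pics/c4.png',cv2.resize(cv2.imread('pics/w3.png')[180:400,250:400],(600,880)[:2] and (545,800) and (409,600),interpolation=cv2.INTER_CUBIC))
```

```text
cap [ 517.76044366 -192.31595256  164.8       ] -28.51894178170402
cap w [ 515.66310986 -196.35327453  164.8       ] [ 40.79058035 -17.8107021    0.        ]
mouth [ 515.67059303 -189.11014119   60.        ] -26.26448074941558 57.162980694660135
6.65 [ 516.94 -192.43  139.29] yawx -113.44 tilt [-0.0002  0.0001] q6 [-0.001 -0.408] F [ 0.4  0.2 -1.4] w 45.343404409044496 g 61.97808265686035
rel cm [-0.219 -0.069  0.129]
```

View pics/c4.png

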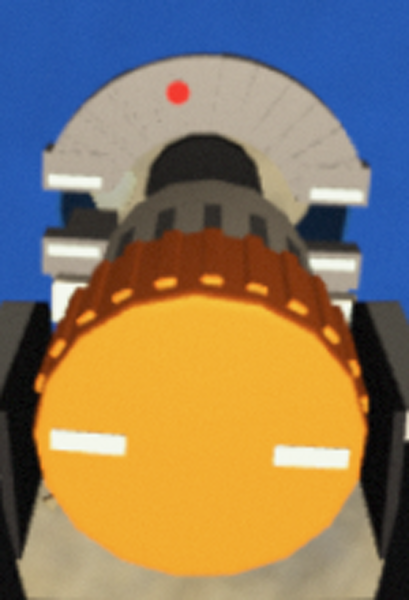

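Run:
```python
from h import *
i=np.load('pics/w3.npz')
an=lambda d:np.degrees(np.arctan2(d[1],d[0]))
P=lambda x,y,z: ray(i,250+x/2.727-.3,180+y/2.727-.3,z,True)
for z in (160,164.8): 
  a,b=P(88,442,z),P(312,457,z); print('cap',(a+b)/2,an(a-b))
L=[P(74,182,60),P(77,252,60),P(337,195,60),P(332,265,60)]
m=np.mean(L,0);print(np.round(L,1),m,an(L[0]+L[1]-L[2]-L[3]),an(L[0]-L[1])-90,an(L[2]-L[3])-90)
d=P(178,92,60)-m;print(d,an(d))
```

```text
cap [ 518.83376519 -189.82126712  160.        ] -28.097389777449404
cap [ 517.66989517 -192.49923764  164.8       ] -28.09738977744937
[[ 541.3 -210.8   60. ]
 [ 548.1 -195.1   60. ]
 [ 487.  -183.7   60. ]
 [ 494.4 -168.1   60. ]] [ 517.71001759 -189.40467888   60.        ] -26.60070883363268 -203.30018226729607 -205.13516391520602
[ -6.78947339 -30.9866457    0.        ] -102.35875173677088
```

Request:
carry_out(motion=[{"tx": 0, "ty": 0, "tz": 1.8, "spin": -0.7}, {"tx": 0, "ty": 0, "tz": 1.5, "spin": 0}, {"tx": 0, "ty": 0, "tz": 0, "spin": 0}, {"tx": 0, "ty": 0, "tz": 0, "spin": 0}, {"tx": 0, "ty": 0, "tz": 0, "spin": 0}])

```text
time_s: 7.28
tcp_pos: [517.6, -192.4, 106.9]
ee_rot: [-1.739, 2.616, -0.001]
contact_force: [-0.1, 0.2, -1.8]
width: 45.0
grip_force: 61.9
```

Run:
```python
from h import *
rel([517.3,-192.4,85.5])
i=snap('wrist','w5.png')
cv2.imwrite('pics/c5.png',cv2.resize(i['frame'][220:400,245:405,::-1],(533,600),interpolation=cv2.INTER_CUBIC))
```

```text
7.275 [ 517.59 -192.41  106.92] yawx -112.77 tilt [ 0.001  -0.0001] q6 [-0.001 -0.396] F [-0.1  0.2 -1.8] w 44.984911566011775 g 61.938525438308716
rel cm [0.01  0.029 2.142]
```

View pics/c5.png

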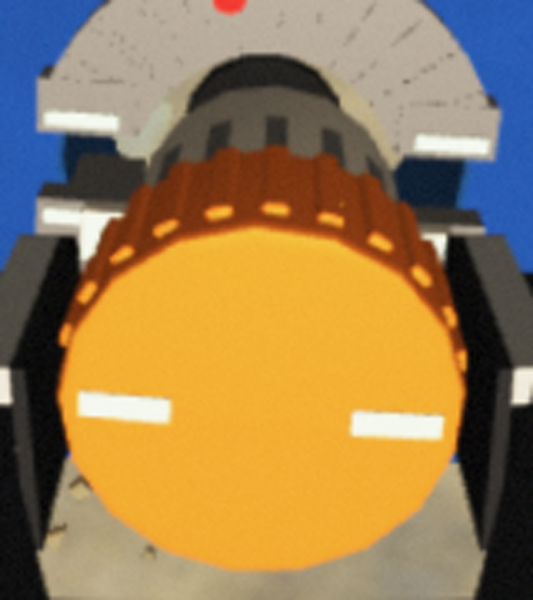

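Run:
```python
from h import *
i=np.load('pics/w5.npz')
an=lambda d:np.degrees(np.arctan2(d[1],d[0]))
P=lambda x,y,z: ray(i,245+x/3.333-.35,220+y/3.333-.35,z,True)
a,b=P(125,408,132.4),P(397,426,132.4); print('cap',(a+b)/2,an(a-b))
a,b=P(81,121,60),P(453,145,60); print('mouth',(a+b)/2+8.5*np.array([.448,.894,0]),an(a-b))
```

```text
cap [ 518.65025308 -189.2501334   132.4       ] -27.197043999390367
mouth [ 517.99015469 -189.90904952   60.        ] -26.624625827531798
```

Request:
carry_out(motion=[{"tx": 0.05, "ty": 0.02, "tz": 0.5, "spin": 0}, {"tx": 0, "ty": 0, "tz": 0.4, "spin": 0}, {"tx": 0, "ty": 0, "tz": 0.4, "spin": 0}, {"tx": 0, "ty": 0, "tz": 0.2, "spin": 0}, {"tx": 0, "ty": 0, "tz": 0, "spin": 0}])

```text
time_s: 7.95
tcp_pos: [516.7, -192.9, 91.1]
ee_rot: [1.739, -2.616, -0.0]
contact_force: [-0.6, -0.0, -0.7]
width: 45.2
grip_force: 61.9
```

Request:
carry_out(motion=[{"tx": 0, "ty": 0, "tz": 0.2, "spin": 0}, {"tx": 0, "ty": 0, "tz": 0.2, "spin": 0}, {"tx": 0, "ty": 0, "tz": 0.2, "spin": 0}, {"tx": 0, "ty": 0, "tz": 0.1, "spin": 0}, {"tx": 0, "ty": 0, "tz": 0, "spin": 0}])

```text
time_s: 8.57
tcp_pos: [516.7, -192.9, 84.2]
ee_rot: [1.739, -2.616, -0.0]
contact_force: [-0.6, 0.2, -1.5]
width: 45.4
grip_force: 61.9
```

Request:
carry_out(motion=[{"tx": 0, "ty": 0, "tz": 0.15, "spin": 0}, {"tx": 0, "ty": 0, "tz": 0.15, "spin": 0}, {"tx": 0, "ty": 0, "tz": 0.1, "spin": 0}, {"tx": 0, "ty": 0, "tz": 0, "spin": 0}, {"tx": 0, "ty": 0, "tz": 0, "spin": 0}])

```text
time_s: 9.2
tcp_pos: [516.8, -192.9, 80.3]
ee_rot: [-1.739, 2.617, -0.0]
contact_force: [-0.1, -0.1, -1.4]
width: 45.2
grip_force: 61.9
```

Request:
carry_out(motion=[{"tx": 0, "ty": 0, "tz": 0.1, "spin": 0}, {"tx": 0, "ty": 0, "tz": 0.1, "spin": 0}, {"tx": 0, "ty": 0, "tz": 0.1, "spin": 0}, {"tx": 0, "ty": 0, "tz": 0, "spin": 0}, {"tx": 0, "ty": 0, "tz": 0, "spin": 0}])

```text
time_s: 9.82
tcp_pos: [516.9, -192.9, 77.5]
ee_rot: [-1.739, 2.616, -0.0]
contact_force: [-0.7, 0.3, 4.1]
width: 45.5
grip_force: 61.9
```

The force fits the spring seat, so the ears are in the slots. I'll press on.

Request:
carry_out(motion=[{"tx": 0, "ty": 0, "tz": 0.15, "spin": 0}, {"tx": 0, "ty": 0, "tz": 0.15, "spin": 0}, {"tx": 0, "ty": 0, "tz": 0.15, "spin": 0}, {"tx": 0, "ty": 0, "tz": 0.15, "spin": 0}, {"tx": 0, "ty": 0, "tz": 0, "spin": 0}])

```text
time_s: 10.45
tcp_pos: [517.0, -193.0, 71.7]
ee_rot: [-1.739, 2.616, -0.001]
contact_force: [-1.5, 0.1, 8.4]
width: 45.3
grip_force: 62.5
```

Request:
carry_out(motion=[{"tx": 0, "ty": 0, "tz": 0.08, "spin": 0}, {"tx": 0, "ty": 0, "tz": 0.04, "spin": 0}, {"tx": 0, "ty": 0, "tz": 0, "spin": 0}, {"tx": 0, "ty": 0, "tz": 0, "spin": 0}, {"tx": 0, "ty": 0, "tz": 0, "spin": 0}])

```text
time_s: 11.08
tcp_pos: [517.0, -193.0, 70.7]
ee_rot: [-1.739, 2.616, -0.001]
contact_force: [-2.6, 1.2, 9.1]
width: 45.5
grip_force: 62.5
```

Request:
carry_out(motion=[{"tx": 0, "ty": 0.026, "tz": 0, "spin": 5}, {"tx": 0, "ty": 0.026, "tz": 0, "spin": 5}, {"tx": 0, "ty": 0.026, "tz": 0, "spin": 5}, {"tx": 0, "ty": 0, "tz": 0, "spin": 0}, {"tx": 0, "ty": 0, "tz": 0, "spin": 0}])

```text
time_s: 11.7
tcp_pos: [517.6, -192.8, 71.1]
ee_rot: [-1.382, 2.819, -0.003]
contact_force: [0.5, -0.0, 9.1]
width: 45.2
grip_force: 62.7
```

Run:
```python
from h import *
rel([518,-190,70.7]); print(robot.get_state()['torque'])
```

```text
11.7 [ 517.59 -192.75   71.13] yawx -127.76 tilt [ 0.003  -0.0006] q6 [-0.001 -0.658] F [ 0.5 -0.   9.1] w 45.245701426297046 g 62.72743463516235
rel cm [-0.243  0.136  0.043]
[ 0.12952419 -0.07507413 -0.00838688]
```

It turns freely with almost no torque. Continuing.

Request:
carry_out(motion=[{"tx": 0, "ty": 0.026, "tz": 0.03, "spin": 5}, {"tx": 0, "ty": 0.026, "tz": 0, "spin": 5}, {"tx": 0, "ty": 0.026, "tz": 0, "spin": 5}, {"tx": 0, "ty": 0.026, "tz": 0, "spin": 5}, {"tx": 0, "ty": 0.026, "tz": 0, "spin": 5}])

```text
time_s: 12.32
tcp_pos: [517.3, -191.9, 71.1]
ee_rot: [-0.735, 3.051, -0.003]
contact_force: [0.8, 0.2, 8.9]
width: 45.1
grip_force: 62.9
```

Request:
carry_out(motion=[{"tx": 0, "ty": 0.026, "tz": 0, "spin": 5}, {"tx": 0, "ty": 0.026, "tz": 0, "spin": 5}, {"tx": 0, "ty": 0.026, "tz": 0, "spin": 5}, {"tx": 0, "ty": 0.026, "tz": 0, "spin": 5}, {"tx": 0, "ty": 0, "tz": 0, "spin": 0}])

```text
time_s: 12.95
tcp_pos: [516.7, -191.0, 71.0]
ee_rot: [-0.197, 3.132, -0.002]
contact_force: [1.2, 0.1, 8.6]
width: 45.1
grip_force: 62.8
```

Run:
```python
from h import *
rel([518,-190,70.7]); print(robot.get_state()['torque'])
```

```text
12.95 [ 516.73 -191.01   71.01] yawx -172.81 tilt [ 0.0035 -0.001 ] q6 [ 0.002 -1.448] F [1.2 0.1 8.6] w 45.08011620129535 g 62.78101086616516
rel cm [-0.139  0.084  0.031]
[-0.33135519 -0.29583969  0.0119779 ]
```

Request:
carry_out(motion=[{"tx": 0, "ty": 0.026, "tz": 0, "spin": 5}, {"tx": 0, "ty": 0.026, "tz": 0, "spin": 5}, {"tx": 0, "ty": 0.015, "tz": 0, "spin": 3}, {"tx": 0, "ty": 0.01, "tz": 0, "spin": 2}, {"tx": 0, "ty": 0, "tz": 0, "spin": 0}])

```text
time_s: 13.58
tcp_pos: [516.5, -190.3, 71.0]
ee_rot: [0.213, 3.131, -0.001]
contact_force: [-0.2, -1.3, 9.0]
width: 45.5
grip_force: 62.8
```

Request:
carry_out(motion=[{"tx": 0, "ty": 0.005, "tz": 0, "spin": 1}, {"tx": 0, "ty": 0.005, "tz": 0, "spin": 1}, {"tx": 0, "ty": 0, "tz": 0, "spin": 0}, {"tx": 0, "ty": 0, "tz": 0, "spin": 0}, {"tx": 0, "ty": 0, "tz": 0, "spin": 0}])

```text
time_s: 14.2
tcp_pos: [516.5, -190.2, 71.0]
ee_rot: [0.266, 3.127, -0.001]
contact_force: [0.4, -2.0, 9.0]
width: 45.3
grip_force: 62.9
```

Run:
```python
from h import *
rel([518,-190,70.7]); print(robot.get_state()['torque'])
```

```text
14.2 [ 516.48 -190.23   70.96] yawx 170.27 tilt [ 0.0031 -0.0011] q6 [ 0.004 -1.746] F [ 0.4 -2.   9. ] w 45.302497763916676 g 62.929465770721436
rel cm [-0.146  0.048  0.027]
[-0.56516008 -0.14234475  0.04960416]
```

Request:
carry_out(motion=[{"tx": 0, "ty": 0.005, "tz": 0, "spin": 1}, {"tx": 0, "ty": 0.005, "tz": 0, "spin": 1}, {"tx": 0, "ty": 0, "tz": 0, "spin": 0}, {"tx": 0, "ty": 0, "tz": 0, "spin": 0}])

```text
time_s: 14.7
tcp_pos: [515.9, -189.9, 70.9]
ee_rot: [0.32, 3.123, -0.001]
contact_force: [-1.5, 1.4, 11.1]
width: 45.1
grip_force: 63.1
```

Run:
```python
from h import *
rel([518,-190,70.7]); print(robot.get_state()['torque'])
```

```text
14.7 [ 515.9  -189.89   70.91] yawx 168.28 tilt [ 0.0021 -0.0008] q6 [ 0.004 -1.78 ] F [-1.5  1.4 11.1] w 45.08363834414845 g 63.11171293258667
rel cm [-0.208  0.032  0.022]
[0.13698889 0.61985988 0.27764455]
```

The torque has risen to 0.28 N m at 79°, so it is on the end stop. I'll back off a hair and let the spring lift it.

Request:
carry_out(motion=[{"tx": 0, "ty": 0, "tz": 0, "spin": -1}, {"tx": 0, "ty": 0, "tz": -0.15, "spin": 0}, {"tx": 0, "ty": 0, "tz": -0.15, "spin": 0}, {"tx": 0, "ty": 0, "tz": -0.1, "spin": 0}, {"tx": 0, "ty": 0, "tz": 0, "spin": 0}])

```text
time_s: 15.32
tcp_pos: [515.9, -189.9, 74.5]
ee_rot: [0.294, 3.126, -0.001]
contact_force: [-0.4, -1.0, 6.4]
width: 45.4
grip_force: 62.9
```

Request:
carry_out(motion=[{"tx": 0, "ty": 0, "tz": -0.06, "spin": 0}, {"tx": 0, "ty": 0, "tz": 0, "spin": 0}, {"tx": 0, "ty": 0, "tz": 0, "spin": 0}])

```text
time_s: 15.7
tcp_pos: [515.8, -189.9, 74.9]
ee_rot: [0.295, 3.126, -0.001]
contact_force: [1.4, -0.7, 5.1]
width: 45.4
grip_force: 62.3
```

Run:
```python
from h import *
rel([518,-190,70.7]); print(robot.get_state()['torque'])
```

```text
15.7 [ 515.82 -189.88   74.88] yawx 169.24 tilt [ 0.0018 -0.0005] q6 [ 0.004 -1.763] F [ 1.4 -0.7  5.1] w 45.363643318223474 g 62.339454889297485
rel cm [-0.215  0.029  0.419]
[-0.4387397  -0.44312711 -0.01570149]
```

Request:
carry_out(motion=[{"tx": 0, "ty": 0, "tz": -0.05, "spin": 0}, {"tx": 0, "ty": 0, "tz": 0, "spin": 0}, {"tx": 0, "ty": 0, "tz": 0, "spin": 0}])

```text
time_s: 16.08
tcp_pos: [515.5, -189.8, 75.0]
ee_rot: [0.295, 3.127, -0.0]
contact_force: [4.3, -2.0, 1.7]
width: 45.6
grip_force: 61.8
```

Request:
carry_out(motion=[{"tx": 0, "ty": 0, "tz": 0, "spin": 0}, {"tx": 0, "ty": 0, "tz": 0, "spin": 0}, {"tx": 0, "ty": 0, "tz": 0, "spin": 0}, {"tx": 0, "ty": 0, "tz": 0, "spin": 0}, {"tx": 0, "ty": 0, "tz": 0, "spin": 0}], fingers=8.5)

```text
time_s: 16.7
tcp_pos: [514.7, -189.6, 74.9]
ee_rot: [-0.295, -3.127, -0.0]
contact_force: [-0.3, -1.3, 0.4]
width: 84.9
grip_force: 0.0
```

Request:
carry_out(motion=[{"tx": 0, "ty": 0, "tz": -2, "spin": 0}, {"tx": 0, "ty": 0, "tz": -4, "spin": 0}, {"tx": 0, "ty": 0, "tz": -4, "spin": 0}, {"tx": 0, "ty": 0, "tz": -4, "spin": 0}, {"tx": 0, "ty": 0, "tz": 0, "spin": 0}])

```text
time_s: 17.32
tcp_pos: [516.6, -190.0, 218.5]
ee_rot: [0.294, 3.121, -0.0]
contact_force: [-0.7, -0.3, 0.1]
width: 84.9
grip_force: 0.0
```

Run:
```python
from h import *
rel([518,-190,101])
i=snap('wrist','w6.png');k=snap('scene','s6.png')
a=cv2.resize(i['frame'][150:330,240:400,::-1],(400,450),interpolation=cv2.INTER_CUBIC)
c=cv2.resize(k['frame'][220:340,280:387,::-1],(400,450),interpolation=cv2.INTER_CUBIC)
cv2.imwrite('pics/c6.png',np.hstack([a,c]))
```

```text
17.325 [ 516.64 -189.96  218.48] yawx 169.23 tilt [ 0.0064 -0.0008] q6 [ 0.004 -1.763] F [-0.7 -0.3  0.1] w 84.85143677191384 g 0.0
rel cm [-0.059  0.017 11.749]
```

View pics/c6.png

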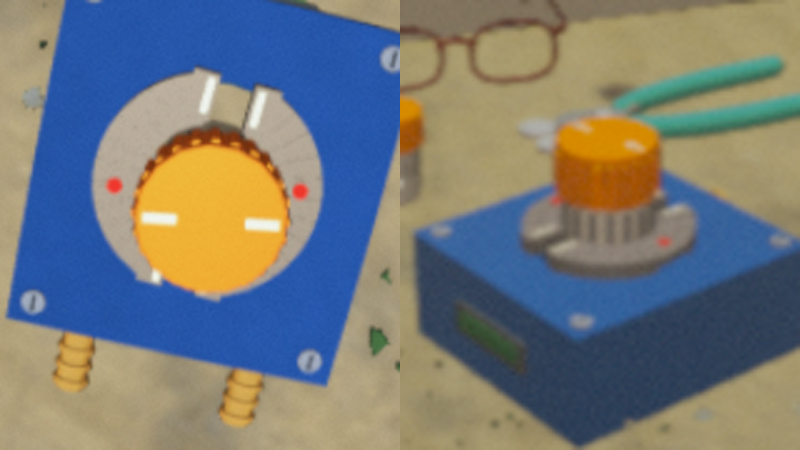

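The dashes on the cap, at (158,218) and (262,225) in the crop, run parallel to the red dots at (114,185) and (300,191). The cap stands upright and low in the collar. When I lifted gently, the wrist force fell away while the height stayed put, so the lock is holding.

```bash
python3 -c "
from plant import robot
print(robot.sign_off())"
```

```text
the job is handed in; nothing more can be done
None
```

The cartridge is seated, twisted about 79° clockwise to the end stop, sprung up into the lock and released. The job is handed in at about 17 s of the 72 s allowed; the hand-in gave no verdict.

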